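Raise the roller stand one rung and seat its pawl

ROBOT

A 6-joint arm with a two-finger parallel gripper is mounted at the origin on the work surface. World frame = base frame: x ahead of the robot, y to its left, z up, the work surface at z = 0. Lengths are in m, angles in degrees, forces in N, time in s.
With the tool pointing down it reaches from about 0.35 to 0.875 m from the base axis. Payload 15.5 kg.
Tool frame: the origin (TCP) lies on the centre line of the jaws, within the pads' length; the fingertips stand robot.tcp_to_tips ahead of it and the grasp point (between the pads) lies 6 mm ahead of it (robot.tcp_to_tips is the distance from the TCP to the fingertips, in m); x points along the fingers, y is the direction in which the jaws open and shut, and the axes are right-handed (so a half turn about x gives the same grasp; the last joint's range is limited). The gripper opens to 85 mm and grips with 20 to 120 N. Pads are 22 mm wide; open, the fingers measure 114 mm over their backs; the gripper's body (76 mm by 85 mm) begins 54 mm behind the grasp point. The pads swing forward as they close: fully open they stand 13 mm farther back than shut.
Start: joints at [62.08, 28.281, 77.091, -0, 74.628, -5.472], TCP at [0.239, 0.578, 0.256] pointing down, gripper open.
Joint ranges: [-166.48, 166.48], [-47.26, 123.95], [12.59, 153.08], [-70.14, 250.14], [6.76, 159.57], [-176.63, 176.63]. Speed limits (degrees/s): [108.29, 108.29, 147.25, 172.46, 172.46, 172.46].

INTERFACE

Orientations are given as [roll, pitch, yaw] about the fixed x, y, z axes, in that order (R = Rz(yaw) Ry(pitch) Rx(roll)).
In Python, from station import robot, capture, workorder, nets gives the robot as it stands. The module is installed in compiled form; this text tells all that it offers.
- The arm moves only by the shell command python3 -m pendant 'ROWS' [OPENING] [FORCE]. ROWS is JSON, a list of rows, each a list of 6 numbers: the shift along the tool's x, y, z in cm, then the turn, a rotation vector about the tool's x, y, z in rad. A call has 1 to 12 rows; each row shifts and turns the commanded pose from where the row before left it, along the tool's axes as they then stand; what a row does not reach is not made up. A row lasts 1/10 s, in which the tool goes at most 50 mm and 8.59 degrees, less where a joint would pass 70% of its speed; a pose out of reach is approached as far as the arm can. A call is refused whole if a number of a shift passes 5 or a number of a turn 0.15, either way. A call with a gripper value outside its range is refused whole. OPENING is the finger opening in cm, from 0 to 8.54, set as the call begins (- or left out, the last holds). The fingers move at their own pace and stop on an object; FORCE is the grip in N (left out, the last holds). Time passes only in rows, so rows that do not move let the fingers close. It gives the time, the measured TCP pose, the force and the opening at its end, in the units of the state.
- robot.observe(): the state, without advancing time (a new reading comes with each control period).
- capture(name): name is "side" or "top"; returns a dict with "image" (400x640x3 uint8, blue, green, red), "fx", "fy", "cx", "cy" (pixels), "dist_coeffs" ([k1, k2, p1, p2, k3] as OpenCV has them; the pictures are not rectified), "rvec" (rotation vector, rad) and "tvec" (3), from world to camera coordinates, as OpenCV has them. Camera axes: x right, y down, z forward; pixel columns grow to the right and rows downward; lengths in m; the calibration is good to about 2 mm. A picture is of the moment at which its call begins. There is no depth.
- workorder.finish_job(): hands the job in, once; it reports no verdict.
Trained networks look in the newest picture that a camera, given by its name, has taken for a name from the list of things; names that differ only in an ending like _2 or _b are one class to them, and where a whole thing is asked for, a point or a joint stands for the part that bears it (a point fixed in the world has none). Each returns a list of dicts, best first, with "score" (0 to 1); they miss things now and then, are a little off and sometimes report something else, mostly with a low value. They report only what shows in the picture. A call takes as long as a camera call.
- nets.recognise(thing, camera): "bbox" ([left, top, right, bottom] in pixels, round what is visible of it).
The state is a dict: "time": time; "joint_positions": joint angles; "joint_velocities": joint speeds; "joint_efforts": joint torques, N m; "position": TCP position; "eef_rot": TCP orientation; "wrist_force": force on the tool from outside, world axes, zero at the start; "moment": the same for the moment, N m; "gripper_width": finger opening in m.
Only numpy, scipy, OpenCV 4.12 (cv2) and the standard library are available. Lean on these libraries where they do the work, as an engineer would, in place of code of your own. Each camera call takes 0.05 s, during which the arm holds its last target. There are 200 camera calls.

TASK

The roller stand beside the lathe is all the way down. Take it by its wooden roller, lift the sliding section until its yellow gravity pawl has tipped past the red rung and swung back, then let it down slowly until the pawl sits on the red rung and carries the section by itself; do not drop it, do not press it down hard, do not go on to the rung above, and leave the other things on the bench alone.

Things in the scene. Friction and masses are not known exactly. Their poses are not given: they have to be found in the camera images.
- stand: Blue roller stand, fixed to the bench: base plate 160 x 200 x 15 mm, two uprights 24 x 18 mm at y = -62 and +62 mm, 170 mm high. Origin: centre of the base's underside; z up, y along the rungs and the roller. Three level round rungs (10 mm thick, along y, at x = 0, 45 mm apart) join the uprights; the middle one is red, the others bare steel.
- frame_top (a point): Point midway between the tops of the fixed uprights, 170 mm above the bench. The set of rungs is fixed at a height that differs from stand to stand and is not measured: the red rung's centre lies 62 to 78 mm below this point, so the seat must be found by feel.
- roller (a point): Centre of the pale wooden roller on top of the sliding section: 30 mm in diameter, 150 mm long, along the stand's y, at the stand's x = y = 0, 218 mm above the bench when the section is down. It does not turn. Cheeks at its two ends rise 15 mm above its centre; the crosshead, 40 mm (x) by 166 mm (y), lies below, its top 33 mm under the roller's centre.
- section (a joint): How far the section is raised, straight up (m): 0 down (the start), 0.100 top stop. With its pawl it weighs 0.5 to 0.9 kg, rubs with about 0.6 N, and falls if let go unseated. On the red rung it reads 0.027 to 0.043, differing between stands. The next seat is 45 mm higher, and no rung lets it back down: do not raise it past 0.080.
- pawl: Yellow gravity pawl, riding with the section between its rails at the stand's +x side. Origin on its hinge pin, along the stand's y, at x = 26 mm, 76 mm above the bench when the section is down. Level (z upright) at rest; a rung met on the way up tips the nose down by up to 1.1 rad; gravity swings it back level. It cannot tip nose-up, so it bears the section.
- pawl_nose (a point): Tip of the pawl's nose, 32 mm from the pin towards the stand's -x; nose 28 mm wide, 12 mm thick. Its underside (6 mm below the pin) comes to rest on the red rung. On the way up the rung holds it tipped until the section is 14 to 18 mm above its seat, then it swings back. Pressing it or dropping it on the rung harms it: keep its load under 20 N and let it down slower than 0.1 m/s, with no drop over 1 mm.
- wax: Bystander: amber jar with a dark lid, 64 mm in diameter, 75 mm high; origin under its centre.
- bowl: Bystander: small turned wooden bowl, 96 mm in diameter, 45 mm high; origin under its centre.
- gouge: Bystander: turning gouge lying flat, about 250 mm long and 28 mm thick; wooden handle to its -x, steel to +x; origin under its middle.

How it is judged:
By the outcome, as a careful person would: the job done as asked, in the order asked, and still so for the second after the job is handed in, with the robot touching nothing.
It also fails if it takes over 54 s, if anything falls off the work surface, if the arm or the gripper's body presses on something with over 40 N, if the wrist force passes 120 N, or if a joint passes its speed limit or range.

## Working session

There is one attempt and no reset: what is moved stays moved. The work goes in short steps, Python scripts to look and compute and a shell command to move; the robot and the scene stay as the last step left them, time stands still between calls to the robot, and variables do not carry over. Pictures are saved under pics/ and viewed, about 8 in all and at most 12, crops included, and the job is handed in when it is done.

```bash
mkdir -p pics; cat > h.py <<'E'
import numpy as np, cv2
from station import robot, capture, workorder, nets
from scipy.spatial.transform import Rotation as R
def cam(c):
    K=np.array([[c['fx'],0,c['cx']],[0,c['fy'],c['cy']],[0,0,1]]);return K,np.array(c['dist_coeffs'],float),np.array(c['rvec'],float),np.array(c['tvec'],float)
def proj(c,P):
    K,d,r,t=cam(c);return cv2.projectPoints(np.array(P,float).reshape(-1,1,3),r,t,K,d)[0].reshape(-1,2)
def ray(c,uv):
    K,d,r,t=cam(c);n=cv2.undistortPoints(np.array([[uv]],float),K,d)[0,0];M=cv2.Rodrigues(r)[0]
    return -M.T@t.ravel(), M.T@np.array([n[0],n[1],1])
def onz(c,uv,z):
    o,v=ray(c,uv);return o+v*(z-o[2])/v[2]
E
python3 - <<'E'
from h import *
for n in("side","top"):
    c=capture(n);cv2.imwrite(f"pics/{n}0.png",c['image'])
    print(n,ray(c,(320,200)))
    for t in("stand","roller","pawl","pawl_nose","wax","bowl","gouge"):
        print(t,[(np.round(b['bbox']).tolist(),round(b['score'],2)) for b in nets.recognise(t,n)[:2]])
print(robot.observe(),robot.tcp_to_tips)
E
```

```text
side (array([1.29124046, 0.75504696, 0.87344396]), array([-0.55814341, -0.57218972, -0.60101236]))
stand [([288.0, 154.0, 379.0, 263.0], 0.92)]
roller [([308.0, 150.0, 370.0, 240.0], 0.93)]
pawl [([319.0, 209.0, 342.0, 232.0], 0.52)]
pawl_nose [([320.0, 210.0, 346.0, 228.0], 0.6), ([290.0, 154.0, 379.0, 262.0], 0.33)]
wax [([372.0, 237.0, 398.0, 273.0], 0.58), ([305.0, 151.0, 371.0, 241.0], 0.51)]
bowl [([284.0, 244.0, 318.0, 272.0], 0.61)]
gouge [([263.0, 178.0, 312.0, 228.0], 0.9), ([308.0, 153.0, 371.0, 238.0], 0.54)]
top (array([0.51594303, 0.06115503, 1.17453997]), array([ 0.06560407, -0.01372652, -0.99777945]))
stand [([275.0, 176.0, 354.0, 246.0], 0.94)]
roller [([280.0, 190.0, 347.0, 228.0], 0.68)]
pawl [([303.0, 189.0, 319.0, 198.0], 0.69)]
pawl_nose []
wax [([237.0, 201.0, 263.0, 225.0], 0.82)]
bowl [([286.0, 139.0, 316.0, 170.0], 0.93), ([307.0, 190.0, 319.0, 204.0], 0.26)]
gouge [([364.0, 161.0, 396.0, 245.0], 0.77)]
{'time': 0.8, 'joint_positions': array([ 6.20783151e+01,  2.82812599e+01,  7.70908993e+01,  1.66793613e-04,
        7.46251294e+01, -5.47173978e+00]), 'joint_velocities': array([ 0.06439227,  0.0109893 ,  0.07608516, -0.01712194, -0.01500506,
        0.02447466]), 'joint_efforts': array([ 1.92561150e-03, -8.81962252e+01, -3.84261847e+01,  3.06317190e-05,
        4.72792872e-04, -4.51377150e-05]), 'position': array([0.23867857, 0.57765353, 0.25627967]), 'eef_rot': array([87.92268258, 89.99728376, 65.4726932 ]), 'wrist_force': array([-0.39771299, -0.06476297, -0.06924789]), 'moment': array([-0.00223555,  0.00061718, -0.00385122]), 'gripper_width': 0.08512175885261966} 0.025
```

View pics/side0.png

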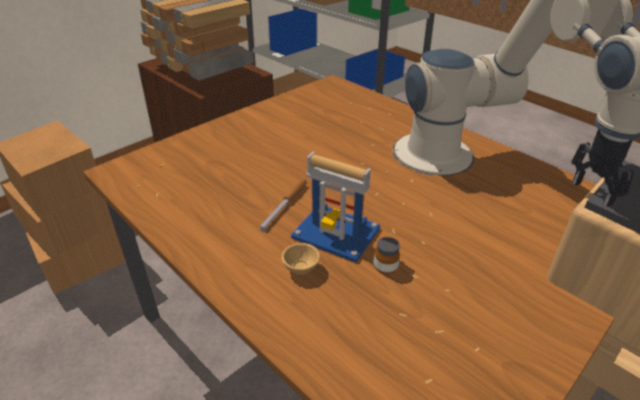

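View pics/top0.png

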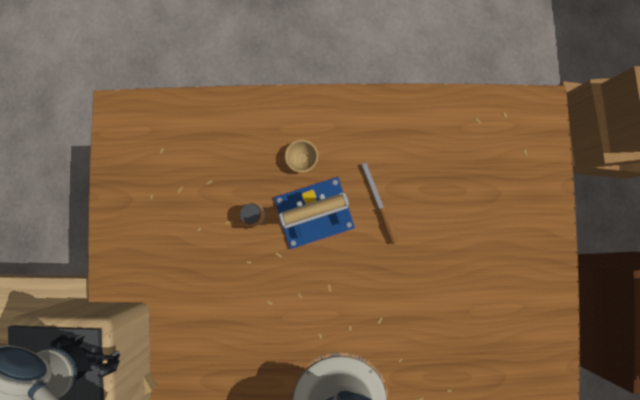

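Side view: stand at about (335,205), yellow pawl at (331,218), red rung at (345,205), and the jar and bowl close by. Top view: base about (275–354, 176–246), roller from (282,217) to (347,202), and the pawl on the far (+x) side. Next I'll fit the pose.

```bash
python3 - <<'E'
from h import *
c=capture("top");s=capture("side");im=c['image'];hsv=cv2.cvtColor(im,cv2.COLOR_BGR2HSV)
m=cv2.inRange(hsv,(100,120,40),(125,255,255));m[:170]=0;m[255:]=0;m[:,:265]=0;m[:,365:]=0
pts=np.argwhere(m)[:,::-1]
W=np.array([onz(c,p,0.015)[:2] for p in pts],np.float32)
r=cv2.minAreaRect(W);print(r,cv2.boxPoints(r))
cen=np.array(r[0])
for n,cc,z in(("top",c,0),("side",s,0)):pass
# refine: IoU-free check overlay
box=cv2.boxPoints(r)
# yaw: short side=x
e=box[1]-box[0];f=box[2]-box[1]
sx=e if np.linalg.norm(e)<np.linalg.norm(f) else f
if sx[0]<0:sx=-sx
yaw=np.arctan2(sx[1],sx[0]);print("yaw",np.degrees(yaw))
ca,sa=np.cos(yaw),np.sin(yaw)
def T(p):p=np.array(p,float);return np.c_[cen[0]+ca*p[:,0]-sa*p[:,1],cen[1]+sa*p[:,0]+ca*p[:,1],p[:,2]]
base=[(.08,.1,.015),(.08,-.1,.015),(-.08,-.1,.015),(-.08,.1,.015)]
rol=[(0,.075,.233),(0,-.075,.233),(0,0,.233)]
tops=[(0.012,.062,.17),(0.012,-.062,.17),(0.026,0,0.076)]
for n,cc in(("top",c),("side",s)):
    S=6;x0,y0=(255,160) if n=="top" else (275,140)
    crop=cv2.resize(cc['image'][y0:y0+(100 if n=="top" else 130),x0:x0+130],None,fx=S if n=="top" else 4.5,fy=S if n=="top" else 4.5,interpolation=cv2.INTER_CUBIC)
    k=S if n=="top" else 4.5
    q=lambda P:((proj(cc,T(P))-[x0,y0]+.5)*k).astype(int)
    cv2.polylines(crop,[q(base)],True,(255,255,255),1)
    for p in q(rol):cv2.circle(crop,tuple(map(int,p)),3,(0,255,0),-1)
    for p in q(tops):cv2.circle(crop,tuple(map(int,p)),3,(255,0,255),-1)
    cv2.imwrite(f"pics/fit_{n}.png",crop)
E
```

```text
((0.5564604997634888, 0.0644381120800972), (0.1537192165851593, 0.19495615363121033), 17.164888381958008) [[ 0.45425627  0.13489145]
 [ 0.51179224 -0.05138125]
 [ 0.6586647  -0.00601523]
 [ 0.60112876  0.18025747]]
yaw 17.16489
```

View pics/fit_top.png

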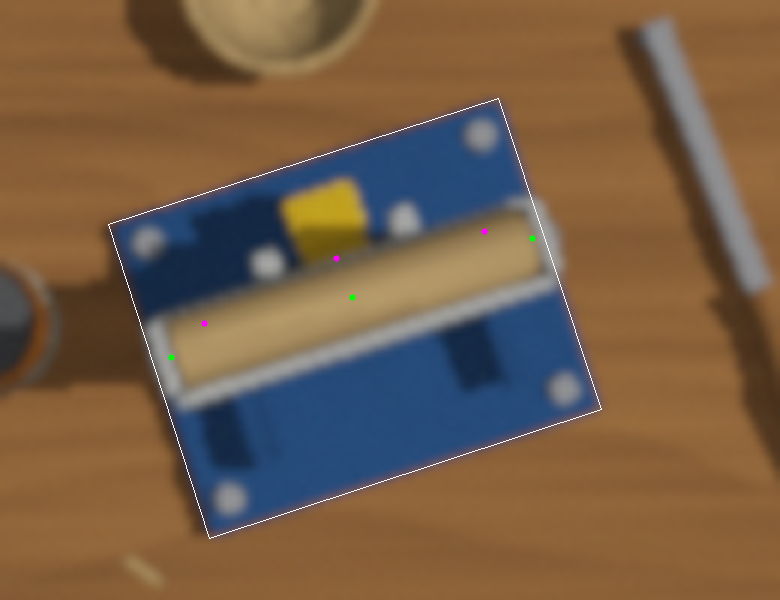

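View pics/fit_side.png

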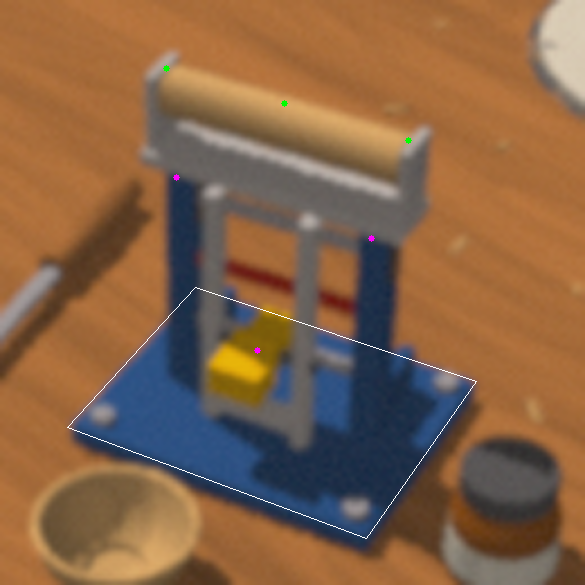

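The fit agrees in both views, with the roller within about 2 mm. Next I'll work out the move to a point above it.

```bash
cat >> h.py <<'E'
def goal(x,y,z,yaw=17.16):
    a=np.radians(yaw);o=robot.observe();A=R.from_euler('xyz',o['eef_rot'],degrees=True)
    for sg in(1,-1):
        yv=sg*np.array([np.cos(a),np.sin(a),0]);xv=np.array([0,0,-1.]);B=R.from_matrix(np.c_[xv,yv,np.cross(xv,yv)])
        d=np.array([x,y,z])-o['position']
        print(sg,"shift now cm",np.round(A.inv().apply(d)*100,2),"after turn",np.round(B.inv().apply(d)*100,2),"turn",np.round((A.inv()*B).as_rotvec(),3))
    print(o['time'],np.round(o['position'],4),np.round(o['joint_positions'],1),np.round(o['wrist_force'],2),np.round(o['gripper_width'],4))
E
python3 -c "
from h import *
goal(.5560,.0640,.33)"
```

```text
1 shift now cm [ -7.37 -35.36  48.94] after turn [-7.37 15.17 58.44] turn [ 0.88 -0.    0.  ]
-1 shift now cm [ -7.37 -35.36  48.94] after turn [ -7.37 -15.17 -58.44] turn [-2.262 -0.    -0.   ]
0.9 [0.2386 0.5777 0.2563] [62.1 28.3 77.1  0.  74.6 -5.5] [-0.43  0.4   0.23] 0.0853
```

```bash
python3 -m pendant '[[-1.2,0,0,0.11,0,0],[-1.2,0,0,0.11,0,0],[-1.2,0,0,0.11,0,0],[-1.2,0,0,0.11,0,0],[-1.2,0,0,0.11,0,0],[-1.2,0,0,0.11,0,0],[-0.2,0,0,0.11,0,0],[0,0,0,0.11,0,0],[0,0.3,1.5,0,0,0],[0,0.75,3,0,0,0]]' 8.5
python3 -m pendant '[[0,0.75,3,0,0,0],[0,0.75,3,0,0,0],[0,0.75,3,0,0,0],[0,0.75,3,0,0,0],[0,0.75,3,0,0,0],[0,0.75,3,0,0,0],[0,0.75,3,0,0,0],[0,0.75,3,0,0,0],[0,0.75,3,0,0,0],[0,0.75,3,0,0,0],[0,0.75,3,0,0,0],[0,0.75,3,0,0,0]]'
python3 -m pendant '[[0,0.75,3,0,0,0],[0,0.75,3,0,0,0],[0,0.75,3,0,0,0],[0,0.75,3,0,0,0],[0,0.75,3,0,0,0],[0,0.75,1.5,0,0,0],[0,0,0,0,0,0],[0,0,0,0,0,0],[0,0,0,0,0,0]]'
python3 -c "
from h import *
goal(.5560,.0640,.30)"
```

```text
time: 1.9
position: [0.2616, 0.5377, 0.3299]
eef_rot: [-115.0, 90.0, 172.4]
wrist_force: [1.9, 0.3, -0.6]
gripper_width: 0.0849
time: 3.1
position: [0.4542, 0.2183, 0.3303]
eef_rot: [-18.5, 90.0, -91.2]
wrist_force: [-0.2, 0.1, 0.3]
gripper_width: 0.0851
time: 4.0
position: [0.5449, 0.0766, 0.3303]
eef_rot: [-140.0, 90.0, 147.2]
wrist_force: [-0.2, 0.1, 0.4]
gripper_width: 0.0852
1 shift now cm [3.03 0.68 1.53] after turn [3.03 0.69 1.53] turn [ 0.001 -0.     0.   ]
-1 shift now cm [3.03 0.68 1.53] after turn [ 3.03 -0.69 -1.53] turn [-3.141e+00 -0.000e+00 -1.000e-03]
4.0 [0.5449 0.0766 0.3303] [  1.8  18.4  81.5   0.   80.1 -15.4] [-0.2   0.09  0.4 ] 0.0852
```

```bash
python3 -m pendant '[[1,0.3,0.7,0,0,0],[1,0.4,0.8,0,0,0],[1,0,0,0,0,0],[1,0,0,0,0,0],[0.8,0,0,0,0,0],[0,0,0,0,0,0],[0,0,0,0,0,0]]'
python3 - <<'E'
from h import *
goal(.556,.064,.226)
s=capture("side");c=capture("top")
A=cv2.resize(s['image'][80:250,265:425],None,fx=3.5,fy=3.5,interpolation=cv2.INTER_CUBIC)
cv2.imwrite("pics/pre_side.png",A)
E
```

```text
time: 4.7
position: [0.5567, 0.0636, 0.2823]
eef_rot: [-100.1, 90.0, -172.9]
wrist_force: [-0.3, 0.0, 0.8]
gripper_width: 0.0851
1 shift now cm [ 5.63 -0.05 -0.06] after turn [ 5.63 -0.05 -0.06] turn [-0. -0.  0.]
-1 shift now cm [ 5.63 -0.05 -0.06] after turn [5.63 0.05 0.06] turn [3.141 0.    0.   ]
4.7 [0.5567 0.0636 0.2823] [  0.4  21.6  84.3  -0.   74.1 -16.7] [-0.33  0.01  0.81] 0.0851
```

View pics/pre_side.png

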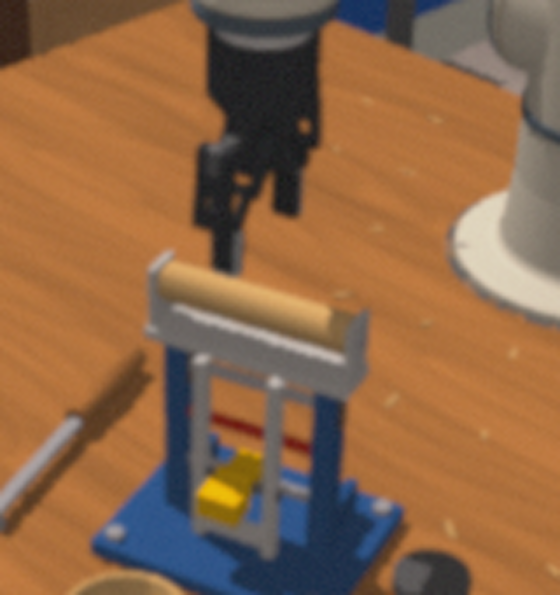

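The open jaws straddle the roller near its middle (front finger tip at (228,260), roller from (160,275) to (355,325)). I'll go down and close gently.

```bash
python3 -m pendant '[[0.8,0,0,0,0,0],[0.8,0,0,0,0,0],[0.8,0,0,0,0,0],[0.8,0,0,0,0,0],[0.8,0,0,0,0,0],[0.6,0,0,0,0,0],[0.5,0,0,0,0,0],[0.3,0,0,0,0,0],[0.2,0,0,0,0,0],[0,0,0,0,0,0]]'
python3 -m pendant '[[0,0,0,0,0,0],[0,0,0,0,0,0],[0,0,0,0,0,0],[0,0,0,0,0,0],[0,0,0,0,0,0],[0,0,0,0,0,0],[0,0,0,0,0,0],[0,0,0,0,0,0],[0,0,0,0,0,0],[0,0,0,0,0,0]]' 0 40
```

```text
time: 5.8
position: [0.5567, 0.0635, 0.2262]
eef_rot: [-109.5, 90.0, 177.6]
wrist_force: [-0.0, -0.6, -0.1]
gripper_width: 0.0848
time: 6.8
position: [0.5567, 0.0635, 0.2266]
eef_rot: [69.4, 90.0, -3.5]
wrist_force: [-1.8, -0.6, 5.1]
gripper_width: 0.0286
```

The width is 28.6 mm with an upward push, so the pads sit a few mm above the roller's centre. I'll open, go down 4 mm and grip again.

```bash
python3 -m pendant '[[0,0,0,0,0,0],[0,0,0,0,0,0],[0,0,0,0,0,0],[0.2,0,0,0,0,0],[0.2,0,0,0,0,0],[0,0,0,0,0,0]]' 5 40
python3 -m pendant '[[0,0,0,0,0,0],[0,0,0,0,0,0],[0,0,0,0,0,0],[0,0,0,0,0,0],[0,0,0,0,0,0],[0,0,0,0,0,0],[0,0,0,0,0,0],[0,0,0,0,0,0]]' 0 60
```

```text
time: 7.4
position: [0.5565, 0.0635, 0.2219]
eef_rot: [-106.0, 90.0, -178.9]
wrist_force: [0.0, 0.5, -1.1]
gripper_width: 0.0498
time: 8.2
position: [0.5568, 0.0635, 0.2225]
eef_rot: [75.3, 90.0, 2.5]
wrist_force: [-1.5, -0.7, 5.6]
gripper_width: 0.028
```

```bash
python3 -m pendant '[[-0.3,0,0,0,0,0],[-0.3,0,0,0,0,0],[-0.4,0,0,0,0,0],[0,0,0,0,0,0],[0,0,0,0,0,0]]'
python3 -m pendant '[[-0.4,0,0,0,0,0],[-0.4,0,0,0,0,0],[-0.4,0,0,0,0,0],[-0.4,0,0,0,0,0],[-0.4,0,0,0,0,0],[0,0,0,0,0,0],[0,0,0,0,0,0]]'
python3 - <<'E'
from h import *
s=capture("side");cv2.imwrite("pics/l1.png",s['image'])
a=np.radians(17.16);ca,sa=np.cos(a),np.sin(a)
T=lambda p:[.5565+ca*p[0]-sa*p[1],.064+sa*p[0]+ca*p[1],p[2]]
hsv=cv2.cvtColor(s['image'],cv2.COLOR_BGR2HSV);m=(cv2.inRange(hsv,(0,170,60),(6,255,255))|cv2.inRange(hsv,(174,150,60),(180,255,255)))
m[:170]=0;m[240:]=0;m[:,:305]=0;m[:,375:]=0
p=np.argwhere(m)[:,::-1];print(len(p),p.min(0),p.max(0))
# fit rung z: line fit through red centroid
vx,vy,x0,y0=cv2.fitLine(p.astype(np.float32),2,0,.01,.01).ravel()
n=np.array([-vy,vx])
for z in np.arange(.09,.112,.003):
    q=proj(s,[T((0,.03,z)),T((0,-.03,z))]);print(round(z,3),np.round((q-[x0,y0])@n,2))
y=cv2.inRange(hsv,(22,150,80),(32,255,255));y[:180]=0;y[250:]=0;y[:,:305]=0;y[:,370:]=0
print("yellow",len(np.argwhere(y)),np.argwhere(y).min(0),np.argwhere(y).max(0))
cv2.imwrite("pics/l1c.png",cv2.resize(s['image'][130:260,285:385],None,fx=4.5,fy=4.5,interpolation=cv2.INTER_CUBIC))
E
```

```text
time: 8.7
position: [0.5567, 0.0635, 0.2323]
eef_rot: [50.3, 90.0, -22.5]
wrist_force: [2.7, 0.2, -6.7]
gripper_width: 0.0282
time: 9.4
position: [0.5567, 0.0635, 0.2524]
eef_rot: [77.7, 90.0, 4.8]
wrist_force: [3.2, -0.6, -6.9]
gripper_width: 0.0282
41 [326 199] [353 208]
0.09 [5.28 5.08]
0.093 [4.42 4.23]
0.096 [3.55 3.39]
0.099 [2.69 2.53]
0.102 [1.82 1.68]
0.105 [0.95 0.82]
0.108 [ 0.07 -0.04]
0.111 [-0.8 -0.9]
yellow 138 [205 322] [216 338]
```

View pics/l1c.png

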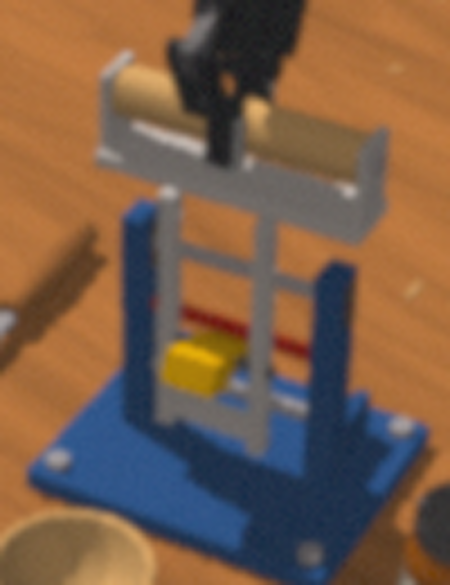

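Section is up 30 mm carrying about 7 N, and the pawl at (205,365) is meeting the red rung. The rung centre looks to be about 0.105–0.108 high, so the seat is about 0.040 and release about 0.055–0.061. Raising in steps.

```bash
python3 -m pendant '[[-0.4,0,0,0,0,0],[-0.4,0,0,0,0,0],[-0.4,0,0,0,0,0],[-0.4,0,0,0,0,0],[-0.4,0,0,0,0,0],[-0.4,0,0,0,0,0],[-0.2,0,0,0,0,0],[0,0,0,0,0,0],[0,0,0,0,0,0]]'
cat > y.py <<'E'
from h import *
import sys
s=capture("side");hsv=cv2.cvtColor(s['image'],cv2.COLOR_BGR2HSV)
y=cv2.inRange(hsv,(22,150,60),(32,255,255));y[:170]=0;y[250:]=0;y[:,:305]=0;y[:,370:]=0
w=np.argwhere(y);print("yellow",len(w),w.min(0),w.max(0),w.mean(0))
cv2.imwrite(f"pics/{sys.argv[1]}.png",cv2.resize(s['image'][120:260,285:385],None,fx=4.2,fy=4.2,interpolation=cv2.INTER_CUBIC))
E
python3 y.py l2
python3 -m pendant '[[-0.2,0,0,0,0,0],[-0.2,0,0,0,0,0],[0,0,0,0,0,0],[0,0,0,0,0,0],[0,0,0,0,0,0]]'
python3 y.py l3
python3 - <<'E'
import cv2,numpy as np
cv2.imwrite("pics/l23.png",np.hstack([cv2.imread(f"pics/l{i}.png")[:,:390] for i in(2,3)]))
E
```

```text
time: 10.35
position: [0.5567, 0.0635, 0.2784]
eef_rot: [77.8, 90.0, 5.0]
wrist_force: [2.5, 1.5, -3.1]
gripper_width: 0.0282
yellow 124 [193 323] [206 338] [199.09677419 330.01612903]
time: 10.9
position: [0.5567, 0.0635, 0.2823]
eef_rot: [-72.1, 90.0, -145.0]
wrist_force: [3.3, 0.8, -6.2]
gripper_width: 0.0285
yellow 206 [192 322] [210 339] [201.2184466  330.47087379]
```

View pics/l23.png

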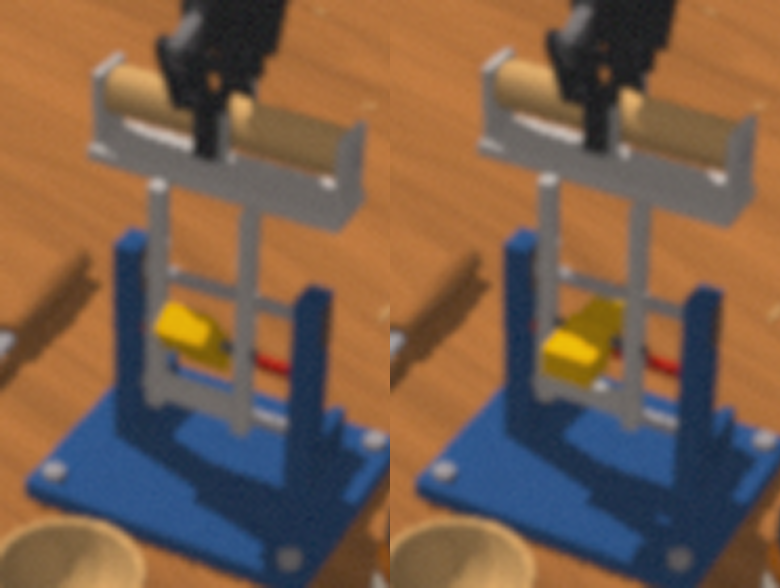

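At 0.056 the pawl is tipped (nose down, left panel). At 0.060 it has swung back level above the red rung (right panel). Seat should be about 0.042–0.043, so TCP z about 0.2645. Lowering slowly.

```bash
python3 -m pendant '[[0.2,0,0,0,0,0],[0.2,0,0,0,0,0],[0.2,0,0,0,0,0],[0.2,0,0,0,0,0],[0.2,0,0,0,0,0],[0.2,0,0,0,0,0],[0.1,0,0,0,0,0],[0.1,0,0,0,0,0],[0,0,0,0,0,0],[0,0,0,0,0,0]]'
python3 -m pendant '[[0.05,0,0,0,0,0],[0.05,0,0,0,0,0],[0,0,0,0,0,0],[0,0,0,0,0,0]]'
```

```text
time: 11.95
position: [0.5567, 0.0635, 0.2683]
eef_rot: [11.1, 90.0, -61.8]
wrist_force: [3.7, 1.1, -7.3]
gripper_width: 0.0283
time: 12.35
position: [0.5567, 0.0635, 0.2672]
eef_rot: [-105.0, 90.0, -177.9]
wrist_force: [4.1, 1.0, -7.8]
gripper_width: 0.0284
```

```bash
for i in 1; do python3 -m pendant '[[0.05,0,0,0,0,0],[0.05,0,0,0,0,0],[0,0,0,0,0,0],[0,0,0,0,0,0]]'; done; python3 -m pendant '[[0.05,0,0,0,0,0],[0,0,0,0,0,0],[0,0,0,0,0,0]]'
```

```text
time: 12.75
position: [0.5567, 0.0635, 0.2662]
eef_rot: [-63.8, 90.0, -136.6]
wrist_force: [4.1, 1.9, -7.3]
gripper_width: 0.0283
time: 13.05
position: [0.5567, 0.0635, 0.2657]
eef_rot: [-109.5, 90.0, 177.6]
wrist_force: [3.1, 0.8, -8.8]
gripper_width: 0.0285
```

```bash
python3 -m pendant '[[0.05,0,0,0,0,0],[0,0,0,0,0,0],[0,0,0,0,0,0]]'
```

```text
time: 13.35
position: [0.5567, 0.0635, 0.2653]
eef_rot: [-133.4, 90.0, 153.7]
wrist_force: [3.7, 0.8, -7.5]
gripper_width: 0.0282
```

```bash
python3 -m pendant '[[0.05,0,0,0,0,0],[0,0,0,0,0,0],[0,0,0,0,0,0]]'
```

```text
time: 13.65
position: [0.5567, 0.0635, 0.2647]
eef_rot: [-135.5, 90.0, 151.7]
wrist_force: [2.9, 0.7, -7.1]
gripper_width: 0.0281
```

```bash
python3 -m pendant '[[0.05,0,0,0,0,0],[0,0,0,0,0,0],[0,0,0,0,0,0]]'
```

```text
time: 13.95
position: [0.5567, 0.0635, 0.2643]
eef_rot: [54.2, 90.0, -18.7]
wrist_force: [3.1, 0.6, -7.4]
gripper_width: 0.0282
```

```bash
python3 -m pendant '[[0.05,0,0,0,0,0],[0,0,0,0,0,0],[0,0,0,0,0,0]]'
```

```text
time: 14.25
position: [0.5567, 0.0635, 0.2639]
eef_rot: [72.2, 90.0, -0.7]
wrist_force: [2.5, 0.8, -4.1]
gripper_width: 0.0282
```

Contact: the load on the wrist has started to drop. Continuing in finer steps.

```bash
python3 -m pendant '[[0.03,0,0,0,0,0],[0,0,0,0,0,0],[0,0,0,0,0,0]]'
```

```text
time: 14.55
position: [0.5567, 0.0635, 0.2637]
eef_rot: [63.2, 90.0, -9.7]
wrist_force: [0.4, 0.7, 2.1]
gripper_width: 0.0283
```

```bash
python3 -m pendant '[[0.02,0,0,0,0,0],[0,0,0,0,0,0],[0,0,0,0,0,0]]'
```

```text
time: 14.85
position: [0.5567, 0.0635, 0.2636]
eef_rot: [67.1, 90.0, -5.8]
wrist_force: [-1.5, 0.9, 5.9]
gripper_width: 0.0284
```

```bash
python3 -m pendant '[[-0.03,0,0,0,0,0],[0,0,0,0,0,0],[0,0,0,0,0,0]]'; python3 y.py s1
```

```text
time: 15.15
position: [0.5567, 0.0635, 0.2637]
eef_rot: [81.8, 90.0, 9.0]
wrist_force: [-0.5, 1.1, 3.5]
gripper_width: 0.0284
yellow 205 [197 322] [216 338] [207.00487805 330.27317073]
```

View pics/s1.png

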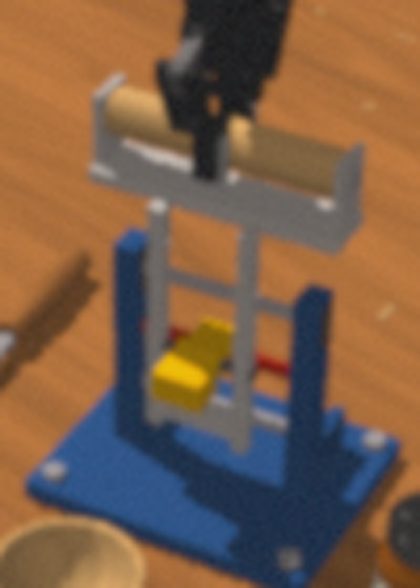

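The pawl is level with its nose over the red rung at (215,345), and the wrist reads about 0 load. I'll ease the grip and open.

```bash
python3 -m pendant '[[0,0,0,0,0,0],[0,0,0,0,0,0],[0,0,0,0,0,0]]' 0 20; python3 -m pendant '[[0,0,0,0,0,0],[0,0,0,0,0,0],[0,0,0,0,0,0],[0,0,0,0,0,0],[0,0,0,0,0,0],[0,0,0,0,0,0],[0,0,0,0,0,0]]' 7; python3 y.py s2
```

```text
time: 15.5
position: [0.5567, 0.0635, 0.2636]
eef_rot: [59.8, 90.0, -13.1]
wrist_force: [-0.5, 0.8, 5.1]
gripper_width: 0.0286
time: 16.2
position: [0.5567, 0.0635, 0.2636]
eef_rot: [21.2, 90.0, -51.7]
wrist_force: [-0.5, 0.1, -1.1]
gripper_width: 0.0698
yellow 198 [197 322] [216 338] [207.12626263 330.03535354]
```

The section stayed put: the pawl is at the same pixels, within 0.1 px. Backing away straight up.

```bash
python3 -m pendant '[[-0.5,0,0,0,0,0],[-0.8,0,0,0,0,0],[-1,0,0,0,0,0],[-1.5,0,0,0,0,0],[-2,0,0,0,0,0],[-2,0,0,0,0,0],[-2,0,0,0,0,0],[-2,0,0,0,0,0],[0,0,0,0,0,0],[0,0,0,0,0,0]]'; python3 y.py s3
```

```text
time: 17.25
position: [0.5568, 0.0635, 0.3823]
eef_rot: [73.4, 89.9, 0.5]
wrist_force: [0.2, -0.2, -0.9]
gripper_width: 0.07
yellow 204 [197 322] [216 339] [207.10784314 330.35784314]
```

View pics/s3.png

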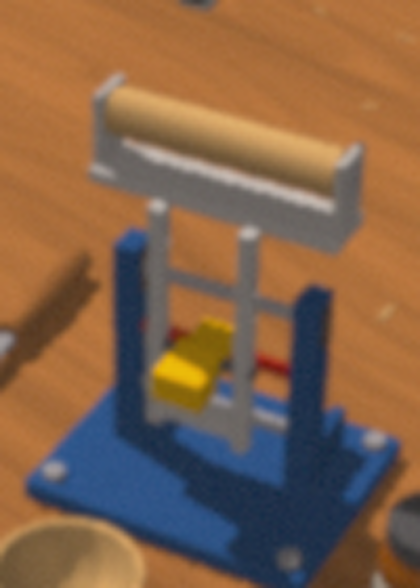

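The gripper is clear and the section stands on its pawl on the red rung, with the bystanders untouched.

```bash
python3 -c "
from station import workorder
print(workorder.finish_job())"
```

```text
the job is handed in; nothing more can be done
None
```

The roller stand's sliding section now rests on the red rung, carried by its pawl alone, and the job is handed in at about 17 s.

- **Lift:** I gripped the wooden roller near its middle and raised the section in steps to about 0.060. The side camera showed the pawl still tipped at about 0.056 and swung back level at about 0.060. It never went near the rung above.
- **Lowering:** I let it down at 0.02 m/s or less, then in steps of 0.5 mm or less until the wrist stopped carrying it, at about 0.041. At most I pressed with about 6 N at the wrist, which I estimate put 13 N on the pawl.
- **Last checks:** After opening the gripper and backing off 12 cm, the pawl's image had moved no more than about 0.1 px in height. The last picture shows the pawl level on the red rung with nothing touching it. In that picture the jar, bowl and gouge, as far as they show, look undisturbed. I did not re-measure their positions.
- **Checks that disagreed:** My first grip sat a little high, so I opened and gripped 4 mm lower before lifting. The jaws still read 28 mm on the 30 mm roller, but the grip held.

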